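# Move the charged battery from charger to blower

## Robot

A 7-joint arm with a two-finger parallel gripper is mounted at the origin on a cart in front of the work surface, level with it; the furniture and walls round the work are solid. World frame = base frame: x ahead of the robot, y to its left, z up, the work surface at z = 0. Lengths are in m, angles in degrees, forces in N, time in s.
With the tool pointing down it reaches from about 0.4 to 0.85 m from the base axis. Payload 10.4 kg.
Tool frame: the origin (TCP) lies midway between the tips of the shut fingers; the grasp point (between the pads) lies manip.grip_depth behind it (manip.grip_depth is the distance from the TCP to the grasp point, in m); z points along the fingers, y is the line along which they close (so a half turn about z gives the same grasp; the last joint's range is limited). The gripper opens to 85 mm and grips with 20 to 120 N. Pads are 22 mm wide; open, the fingers measure 114 mm over their backs; the gripper's body (76 mm by 85 mm) begins 54 mm behind the grasp point. The pads swing forward as they close: fully open they stand 13 mm farther back than shut.
Start: joints at [68.778, 19.034, -3.707, 83.658, 1.238, 77.344, -5.071], TCP at [0.213, -0.588, 0.231] pointing down, gripper open.
Joint ranges: [-148.97, 148.97], [-28.65, 121.19], [-84.17, 76.75], [9.2, 138.47], [-72.65, 252.65], [3.7, 117.97], [-149.18, 149.18]. Speed limits (degrees/s): [127.2, 127.2, 159.86, 159.86, 180, 180, 180].

## Interface

Orientations are given as [roll, pitch, yaw] about the fixed x, y, z axes, in that order (R = Rz(yaw) Ry(pitch) Rx(roll)).
In Python, from rig import manip, eyes gives the robot as it stands.
- The arm moves only by the tool send_rows, never from a script. Its argument "rows" is a list of rows, each a list of 3 entries, a list of its own where there are three numbers: the closure, from -1 (fully open) to 1 (shut), then the shift along the tool's x, y, z scaled (see below), then the turn, a rotation vector about the tool's x, y, z scaled (see below). A call has 1 to 10 rows; each row is the pose to reach, as a shift and turn from the pose commanded when the call began, along the tool's axes at that moment; what a row does not reach only later rows make up. The controller multiplies each number of a shift by 50 cm and each number of a turn by 2 rad. A row lasts 1/12 s, in which the tool goes at most 41.7 mm and 7.16 degrees, less where a joint would pass 70% of its speed; a pose out of reach is approached as far as the arm can. A call with a number of a shift or a turn outside -1 to 1 is refused whole. A call with a gripper value outside its range is refused whole. The fingers move at their own pace and stop on an object; "newtons" is the grip in N (left out, the last holds). Time passes only in rows, so rows that repeat a pose let the fingers close. It gives the time, the measured TCP pose, the force, the opening and the grip force at its end, in the units of the state.
- manip.observe(): the state, without advancing time (a new reading comes with each control period).
- eyes.snapshot(name): name is "side" or "top"; returns a dict with "image" (384x512x3 uint8, red, green, blue), "K" (3x3 intrinsics, pixels), "D" ([k1, k2, p1, p2, k3] as OpenCV has them; the pictures are not rectified), "R" (3x3) and "t" (3): a world point X has camera coordinates R X + t. Camera axes: x right, y down, z forward; pixel columns grow to the right and rows downward; lengths in m; the calibration is good to about 2 mm. A picture is of the moment at which its call begins. There is no depth.
- manip.finish_job(): hands the job in; it is judged then, once.
The state is a dict: "t": time; "q": joint angles; "qd": joint speeds; "effort": joint torques, N m; "tcp_pos": TCP position; "tool_rot": TCP orientation; "contact_force": force on the tool from outside, world axes, zero at the start; "wrist_torque": the same for the moment, N m; "opening": finger opening in m; "grip_force": force on a finger pad.
Only numpy, scipy, OpenCV 4.12 (cv2) and the standard library are available. Lean on these libraries where they do the work, as an engineer would, in place of code of your own. Each camera call takes 0.05 s, during which the arm holds its last target. There are 200 camera calls.

## Task

The battery pack on the charger is full. Press the charger's orange catch pad so that the pack springs loose, slide it back off the charger's rail, and slide it onto the rail of the blue cordless blower until the blower's catch clicks and holds it. Leave the red trimmer and the grey razor case where they lie.

Things in the scene. Friction and masses are not known exactly. Their poses are not given: they have to be found in the camera images.
- pack_center (a point): centre (half-way up) of the battery pack, 90 (x) x 64 (y) x 56 (z) mm, 0.16 kg: black body 86 x 40 x 48 mm on two grey side flanges (64 mm over all, lowest 8 mm). Grasp the 40 mm body across y, on its upper half, so that the fingers stay above the rail lips. +x: its front (end with green lamps), goes on first; there is a crossbar underneath. At the start locked home on the charger
- charger: white charger fixed to the worktop, 92 mm wide. Origin on the worktop under the centre of a pack locked home; +x is the way a pack is pushed on, z up. A locked pack's centre is at x 0, y 0, z 38 mm here, axes parallel. Deck 10 mm high, x -75 to +49 mm; end housing x 52 to 96, 38 mm high, with a sprung ejector plate before it that pushes the pack back (3 to 6 N) over its last 30 mm
- blower: blue cordless blower lying in its fixed rest; rail, catch and ejector and their frame are exactly like the charger's, and a pack locked home lies likewise at x 0, y 0, z 38 mm. Beyond the housing the round motor barrel and nozzle (68 mm in diameter, 71 mm high) reach from x 92 to 204 mm
- charger_pad (a point): centre of the top of the charger's orange catch pad, 34 (x) x 46 (y) mm, 46 mm above the worktop at rest. Pressed straight down about 7 mm (up to about 10 N) and held for a second, it lets the ejector push the pack about 27 mm back (-x), where it stays, loose; the pad comes up again when let go (at once or as the pack is drawn off)
- charger_lips (a point): middle of the charger's rail, level with the lip tops, 24 mm above the worktop. Rail walls: inner faces y +-34 mm; lips overhang to y +-27 mm, 4 mm thick, 10 mm above the deck, and reach 25 mm either way along x from here (raised lead-in, top at 26 mm, 10 mm more in -x). A pack can be lifted off once its centre is 58 mm or more short (-x) of home
- blower_lips (a point): the same point of the blower's rail, same sizes. Pushing the pack on takes up to about 15 N; a catch tooth in the deck's middle is pushed down on the way and snaps up behind the pack's crossbar when the pack's centre reaches home (x 0 of blower). It can go 3 mm further and is sprung back to home
- blower_entry (a point): point on the blower's deck, 10 mm above the worktop, 62 mm short (-x) of home. From 13 mm short of it to 47 mm beyond it there are no lips: a pack is laid flat here, centre over this point (its tail overhangs), between guides as high as the walls that narrow from y +-42 to +-34 mm, and then slid to +x
- charger_catch (a joint): how far the charger's catch pad and tooth are pressed down, m: 0 up, 0.008 fully down; below 0.005 it holds the pack
- blower_catch (a joint): the same for the blower's orange catch: 0 up, pushed down by the passing pack, back to 0 when it has clicked
- red_trimmer: small red trimmer on the worktop, left, 100 mm long, bystander
- case: grey razor case on the worktop, left, 120 mm long, bystander
There are look-alikes about, which are no part of the job. Of the things that look like the part that bears pack_center, the larger one is meant.

How it is judged (in metres and radians):
On the way, in this order (a step that is already met when the one before it is completed fails the run):
1. the charger's catch is pressed down (value of joint charger_catch above 0.005 m), for 0.05 s.
2. the pack is off the charger's rail (distance between pack_center and charger above 0.09 m), for 0.1 s.
At the end, for the whole second after the job is handed in: the pack sits locked home on the blower's rail (its centre within 4 mm of home along and across the rail and in height, straight and level within 0.1 rad), both catches are up (less than 2.5 mm down), and the pack is at rest (x of pack_center in the frame of blower between -0.004 and 0.004 m and y of pack_center in the frame of blower between -0.004 and 0.004 m and z of pack_center in the frame of blower between 0.034 and 0.042 m and angle between the x axis of pack_center and the x axis of blower, either way round below 0.1 rad and angle between pack_center's own z axis and vertical below 0.1 rad and value of joint each of blower_catch, charger_catch below 0.0025 m and linear speed of pack below 0.02 m/s); the robot touches nothing.
It fails at once if a bystander (red trimmer or razor case) is moved more than 30 mm (distance of any of red_trimmer, case from where it was at the start of the episode above 0.03 m).
It also fails if it takes over 51 s, if anything falls off the work surface, if the arm or the gripper's body presses on something with over 40 N, if the wrist force passes 120 N, or if a joint passes its speed limit or range.

## Working session

There is one attempt and no reset: what is moved stays moved. The work goes in short steps, Python scripts to look and compute and a tool call to move; the robot and the scene stay as the last step left them, time stands still between calls to the robot, and variables do not carry over. Pictures are saved under pics/ and viewed, at most 10 in all, crops included, and the job is handed in when it is done.

Besides the shell and the picture viewer there is one more tool, called after "Request:" by a JSON object that holds its "api" and its "payload". send_rows: Moves the arm, as the interface text tells. Its arguments: {"type":"object","properties":{"rows":{"type":"array","items":{"type":"array"}},"newtons":{"type":"number"}},"required":["rows"]}

```bash
mkdir -p pics; ls
python3 - <<'E'
from rig import manip, eyes
import cv2
s=manip.observe(); print(s); print(manip.grip_depth)
for n in ("top","side"):
    d=eyes.snapshot(n); cv2.imwrite(f"pics/{n}0.png",cv2.resize(d["image"][:,:,::-1],(800,600),interpolation=cv2.INTER_CUBIC)); print(n,d["K"],d["D"],d["R"],d["t"])
E
```

```text
pics
{'t': 0.0, 'q': array([68.77839898, 19.07249447, -3.70510112, 83.70675648,  1.23830982,
       77.34088546, -5.0729737 ]), 'qd': array([-0.01363281,  0.02761777,  0.02126353,  0.00087239, -0.04653032,
       -0.02243656,  0.02343139]), 'effort': array([ 1.13879457e-04, -6.25450158e+01,  4.91077895e-02, -3.91609383e+01,
        1.62689248e-02,  9.77842952e-03, -4.13823318e-05]), 'tcp_pos': array([ 0.21285897, -0.58724587,  0.23050391]), 'tool_rot': array([-1.79919871e+02,  4.98610302e-03,  1.99239744e+01]), 'contact_force': array([-0.07962622,  0.07163868, -0.27094011]), 'wrist_torque': array([-0.01617592,  0.03746297,  0.01006137]), 'grip_force': 0.0, 'opening': 0.08536532828006405}
0.0187
top [[417.53264223   0.         258.97082274]
 [  0.         417.53264223 194.48398584]
 [  0.           0.           1.        ]] [-0.00032073  0.          0.          0.          0.        ] [[ 0.00725964 -0.99966903 -0.02468069]
 [-0.98987147 -0.00368468 -0.1419186 ]
 [ 0.14178069  0.02546099 -0.9895706 ]] [0.03007008 0.53356743 1.07087801]
side [[379.82504264   0.         250.69793278]
 [  0.         379.82504264 193.19176873]
 [  0.           0.           1.        ]] [-0.05470123  0.          0.          0.          0.        ] [[ 0.99950385  0.02481155 -0.019402  ]
 [-0.0012918  -0.58318774 -0.81233638]
 [-0.03147033  0.8119584  -0.58286634]] [-0.49875483  0.0649403   1.07108395]
```

View pics/top0.png

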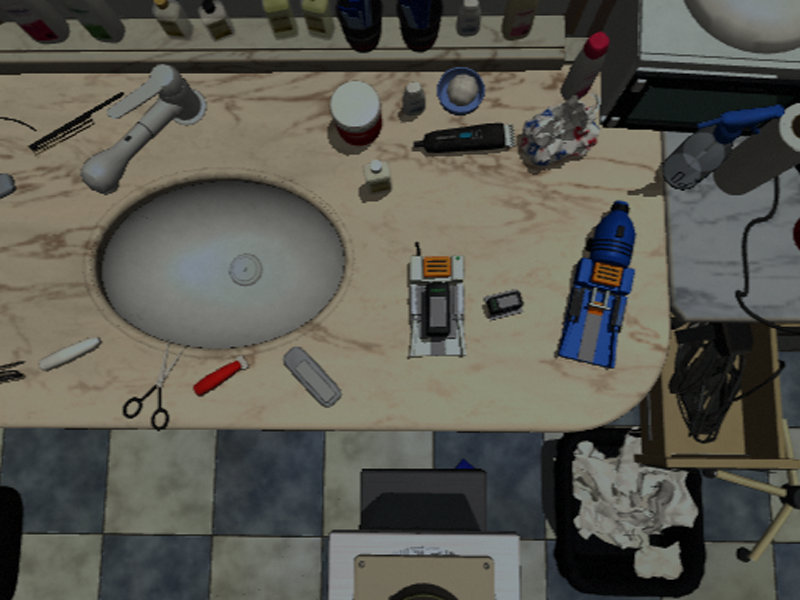

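View pics/side0.png

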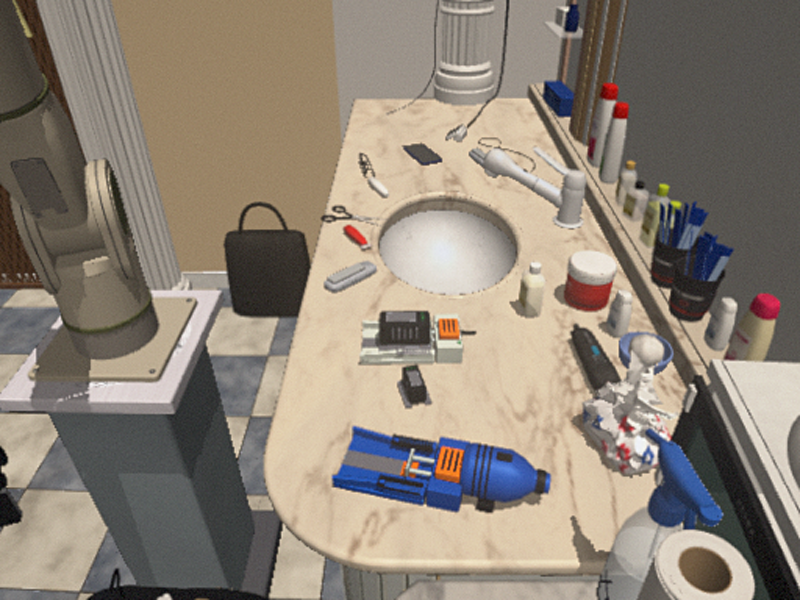

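The top view shows two pack-like objects: the one on the white charger at about (437,310), and a smaller loose one at (503,303). The one on the charger is meant, since it is larger and locked on the rail. The blue blower is at (600,290), the trimmer at (220,377) and the case at (312,377). I'll confirm in enlarged crops.

Run:
```python
from rig import eyes
import cv2
d=eyes.snapshot("top"); im=d["image"][:,:,::-1]
a=im[120:240,250:410]; cv2.imwrite("pics/top1.png",cv2.resize(a,None,fx=5,fy=5,interpolation=cv2.INTER_CUBIC))
d=eyes.snapshot("side"); im=d["image"][:,:,::-1]
a=im[190:330,205:365]; cv2.imwrite("pics/side1.png",cv2.resize(a,None,fx=4.2,fy=4.2,interpolation=cv2.INTER_CUBIC))
```

```text
(no output)
```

View pics/top1.png

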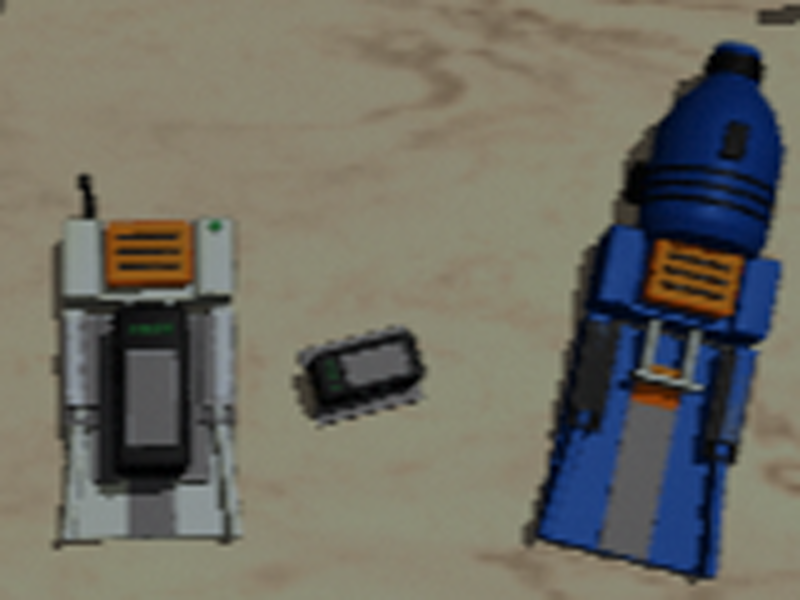

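View pics/side1.png

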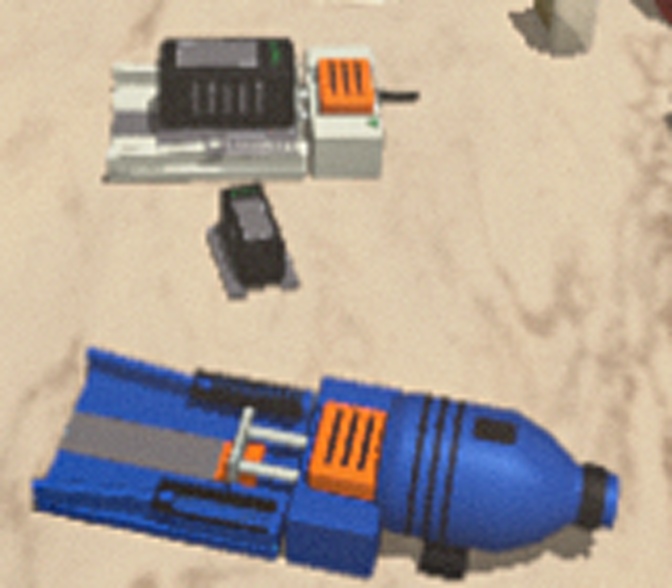

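The crops confirm it: the pack on the charger, at (152,390) in the top crop, is the larger one, and the loose block at (362,370) is clearly smaller. Next I'll fit both frames from the corner pixels.

```bash
cat > h.py <<'E'
import numpy as np, cv2
from rig import manip, eyes
from scipy.optimize import least_squares
def cams(): return {n:eyes.snapshot(n) for n in ("top","side")}
def proj(d,P): return cv2.projectPoints(np.asarray(P,float).reshape(-1,3),cv2.Rodrigues(d["R"])[0],d["t"],d["K"],d["D"])[0][:,0]
def top(u): return 250+(np.asarray(u,float)+.5)/5-.5+np.array([0,-130])
def side(u): return (np.asarray(u,float)+.5)/4.2-.5+np.array([205,190])
def pose(p,P):
    c,s=np.cos(p[2]),np.sin(p[2]); P=np.asarray(P,float)
    return np.c_[p[0]+c*P[:,0]-s*P[:,1],p[1]+s*P[:,0]+c*P[:,1],P[:,2]]
E
python3 - <<'E'
from h import *
C=cams()
pad=lambda sx,sy:(1,.017*sx,.023*sy,.046)
h=.046
F={"charger":(dict(top=[((64,221),(0,.096,h,.038)),((237,221),(0,.096,-h,.038)),((108,222),pad(1,1)),((192,222),pad(1,-1)),((192,286),pad(-1,-1)),((106,286),pad(-1,1)),((116,305),(0,.043,.02,.066)),((187,305),(0,.043,-.02,.066)),((187,472),(0,-.043,-.02,.066)),((115,472),(0,-.043,.02,.066))],
 side=[((317,58),pad(-1,1)),((365,58),pad(1,1)),((374,108),pad(1,-1)),((322,113),pad(-1,-1)),((162,40),(0,-.043,.02,.066)),((290,40),(0,.043,.02,.066)),((381,122),(0,.096,-h,.038)),((313,127),(0,.052,-h,.038))]),(.5,-.1,0,.074)),
"blower":(dict(top=[((612,226),(0,.096,h,.038)),((780,262),(0,.096,-h,.038)),((657,238),pad(1,1)),((747,253),pad(1,-1)),((736,316),pad(-1,-1)),((645,300),pad(-1,1)),((540,540),(0,-.075,h,.024)),((716,578),(0,-.075,-h,.024))],
 side=[((328,402),pad(-1,1)),((385,408),pad(1,1)),((373,496),pad(1,-1)),((311,486),pad(-1,-1)),((381,525),(0,.096,-h,.038)),((288,513),(0,.052,-h,.038)),((322,378),(0,.052,h,.038)),((35,483),(0,-.075,-h,.024)),((90,350),(0,-.075,h,.024))]),(.5,-.4,-.2,.074))}
for n,(obs,p0) in F.items():
    def res(p):
        r=[]
        for v,L in obs.items():
            P=[(q[1]+q[0]*p[3],q[2],q[3]) for _,q in L]
            r.append(proj(C[v],pose(p,P))-[(top if v=="top" else side)(u) for u,_ in L])
        return np.concatenate(r).ravel()
    s=least_squares(res,p0,loss="soft_l1")
    print(n,s.x.round(4),np.degrees(s.x[2]).round(2)); print(res(s.x).reshape(-1,2).round(1).tolist())
E
```

```text
charger [ 0.5217 -0.0223  0.0054  0.075 ] 0.31
[[0.1, -0.3], [-0.2, -0.4], [-0.1, 0.3], [0.4, 0.3], [0.5, 0.1], [0.3, 0.1], [-0.5, 0.5], [0.7, 0.5], [1.0, 0.1], [-0.2, 0.1], [0.0, -0.5], [1.2, -0.6], [0.3, -1.8], [-0.4, -3.0], [-0.6, -1.4], [1.1, -1.5], [0.7, 2.9], [-0.2, 1.7]]
blower [ 0.5119 -0.2922 -0.2234  0.0751] -12.8
[[0.2, -0.4], [0.9, -0.0], [0.3, -0.1], [-0.5, 0.7], [-0.6, 0.5], [0.2, -0.2], [0.9, -0.4], [0.2, -0.0], [-0.4, -1.1], [2.1, 0.3], [1.5, -3.1], [-0.5, -3.9], [-0.4, 2.2], [-0.3, 0.8], [0.1, -1.4], [-0.3, 0.3], [-0.2, -0.3]]
```

```bash
cat >> h.py <<'E'
from scipy.spatial.transform import Rotation as Rn
CH=np.array([.5217,-.0223,.0054]); BL=np.array([.5119,-.2922,-.2234])
def go(pos,yaw,frm=None):
    """shift/0.5, turn/2 from the present pose (or frm=(pos,yaw)) to a downward pose; yaw in degrees"""
    if frm is None:
        s=manip.observe(); p,R=s["tcp_pos"],Rn.from_euler("xyz",s["tool_rot"],degrees=True)
    else: p,R=np.array(frm[0]),Rn.from_euler("xyz",[180,0,frm[1]],degrees=True)
    T=Rn.from_euler("xyz",[180,0,yaw],degrees=True)
    print((R.inv().apply(np.array(pos)-p)/.5).round(4).tolist(),((R.inv()*T).as_rotvec()/2).round(4).tolist())
def at(F,x,y,z): return pose(F,[(x,y,z)])[0]
E
python3 - <<'E'
from h import *
P=at(CH,.075,0,.1); print(P)
m=np.array([.42,-.25,.2]); go(m,10); go(P,.3,(m,10));
E
```

```text
[ 0.59669891 -0.021895    0.1       ]
[0.6193, -0.4934, 0.0623] [-0.0002, 0.0, 0.0866]
[0.4272, -0.3879, 0.2] [0.0, -0.0, 0.0846]
```

Request:
{"api": "send_rows", "payload": {"rows": [[1,[0.62,-0.493,0.062],[0,0,0.087]],[1,[0.62,-0.493,0.062],[0,0,0.087]],[1,[0.62,-0.493,0.062],[0,0,0.087]],[1,[0.62,-0.493,0.062],[0,0,0.087]],[1,[0.62,-0.493,0.062],[0,0,0.087]],[1,[0.62,-0.493,0.062],[0,0,0.087]],[1,[0.62,-0.493,0.062],[0,0,0.087]],[1,[0.62,-0.493,0.062],[0,0,0.087]],[1,[0.62,-0.493,0.062],[0,0,0.087]],[1,[0.62,-0.493,0.062],[0,0,0.087]]], "newtons": 40}}

```text
t: 1.13
tcp_pos: [0.4227, -0.2454, 0.2004]
tool_rot: [-180.0, -0.1, 10.2]
contact_force: [0.6, 0.7, 0.4]
opening: -0.0002
grip_force: 0.0
```

Request:
{"api": "send_rows", "payload": {"rows": [[1,[0.427,-0.388,0.2],[0,0,0.085]],[1,[0.427,-0.388,0.2],[0,0,0.085]],[1,[0.427,-0.388,0.2],[0,0,0.085]],[1,[0.427,-0.388,0.2],[0,0,0.085]],[1,[0.427,-0.388,0.2],[0,0,0.085]],[1,[0.427,-0.388,0.2],[0,0,0.085]],[1,[0.427,-0.388,0.2],[0,0,0.085]],[1,[0.427,-0.388,0.2],[0,0,0.085]],[1,[0.427,-0.388,0.2],[0,0,0.085]],[1,[0.427,-0.388,0.2],[0,0,0.085]]]}}

```text
t: 1.97
tcp_pos: [0.5971, -0.0209, 0.0996]
tool_rot: [-180.0, 0.1, 0.3]
contact_force: [-0.2, -0.5, 0.3]
opening: -0.0002
grip_force: 0.0
```

Run:
```python
from h import *
s=manip.observe(); print(s["t"],s["tcp_pos"],s["tool_rot"],s["q"].round(0),s["opening"],s["contact_force"])
go(at(CH,.075,0,.038),.3)
```

```text
1.9667 [ 0.59712003 -0.02093332  0.09956328] [-1.79964543e+02  7.19881103e-02  3.48982322e-01] [  20.   24.  -28.   95.   13.   63. -101.] -0.00020396459684243152 [-0.23517202 -0.45174858  0.31764528]
[-0.0007, 0.002, 0.1231] [-0.0003, 0.0006, 0.0004]
```

Request:
{"api": "send_rows", "payload": {"rows": [[1,[0,0.002,0.05],[0,0,0]],[1,[0,0.002,0.09],[0,0,0]],[1,[0,0.002,0.104],[0,0,0]],[1,[0,0.002,0.11],[0,0,0]],[1,[0,0.002,0.114],[0,0,0]],[1,[0,0.002,0.118],[0,0,0]],[1,[0,0.002,0.122],[0,0,0]],[1,[0,0.002,0.123],[0,0,0]],[1,[0,0.002,0.123],[0,0,0]],[1,[0,0.002,0.123],[0,0,0]]]}}

```text
t: 2.8
tcp_pos: [0.5978, -0.024, 0.0398]
tool_rot: [180.0, -0.1, 0.2]
contact_force: [-1.4, -2.1, 4.0]
opening: -0.0002
grip_force: 1.9
```

Request:
{"api": "send_rows", "payload": {"rows": [[1,[0,0,0.003],[0,0,0]],[1,[0,0,0.005],[0,0,0]],[1,[0,0,0.005],[0,0,0]],[1,[0,0,0.005],[0,0,0]],[1,[0,0,0.005],[0,0,0]],[1,[0,0,0.005],[0,0,0]],[1,[0,0,0.005],[0,0,0]],[1,[0,0,0.005],[0,0,0]],[1,[0,0,0.005],[0,0,0]],[1,[0,0,0.005],[0,0,0]]]}}

```text
t: 3.63
tcp_pos: [0.5981, -0.0237, 0.0378]
tool_rot: [179.9, -0.1, 0.2]
contact_force: [-4.1, -2.4, 13.8]
opening: -0.0001
grip_force: 7.0
```

Run:
```python
from h import *
s=manip.observe(); print(s["t"],s["tcp_pos"],s["contact_force"])
d=eyes.snapshot("side"); im=d["image"][:,:,::-1]
cv2.imwrite("pics/side2.png",cv2.resize(im[170:270,205:325],None,fx=5,fy=5,interpolation=cv2.INTER_CUBIC))
```

```text
3.6333 [ 0.59811024 -0.02368739  0.03779862] [-4.10742465 -2.36900195 13.81761911]
```

View pics/side2.png

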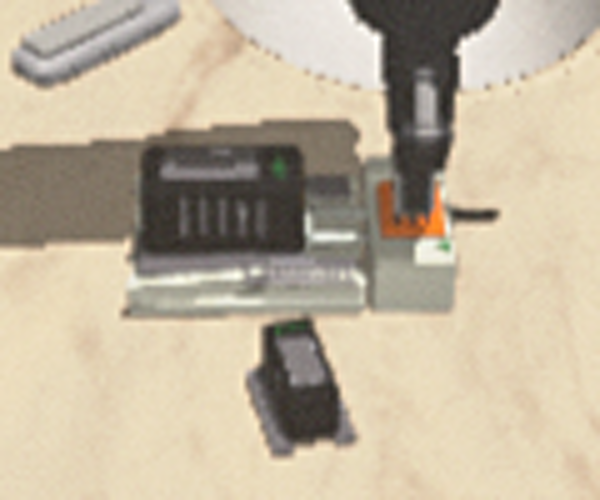

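The pack has sprung back; its front edge is now at (303,200), with a gap to the housing. I'll lift, move over the pack and open.

Request:
{"api": "send_rows", "payload": {"rows": [[1,[0,0,-0.06],[0,0,0]],[0,[0,0,-0.14],[0,0,0]],[-1,[0,0,-0.18],[0,0,0]],[-1,[-0.08,0,-0.18],[0,0,0]],[-1,[-0.15,0,-0.18],[0,0,0]],[-1,[-0.206,-0.003,-0.18],[0,0,0]],[-1,[-0.206,-0.003,-0.18],[0,0,0]],[-1,[-0.206,-0.003,-0.18],[0,0,0]],[-1,[-0.206,-0.003,-0.18],[0,0,0]],[-1,[-0.206,-0.003,-0.18],[0,0,0]]]}}

```text
t: 4.52
tcp_pos: [0.4951, -0.0218, 0.1264]
tool_rot: [-180.0, -0.0, 0.2]
contact_force: [0.1, 0.5, -0.7]
opening: 0.0855
grip_force: 0.0
```

Run:
```python
from h import *
s=manip.observe(); print(s["t"],s["tcp_pos"],s["tool_rot"],s["opening"])
go(at(CH,-.027,0,.033),.3)
```

```text
4.5167 [ 0.49514334 -0.0218297   0.12640145] [-1.79969395e+02 -4.48548363e-02  2.31743329e-01] 0.08548067330552674
[-0.001, 0.0013, 0.1868] [-0.0003, -0.0004, -0.0006]
```

Request:
{"api": "send_rows", "payload": {"rows": [[-1,[0,0.001,0.07],[0,0,0]],[-1,[0,0.001,0.13],[0,0,0]],[-1,[0,0.001,0.17],[0,0,0]],[-1,[0,0.001,0.186],[0,0,0]],[0,[0,0.001,0.186],[0,0,0]],[1,[0,0.001,0.186],[0,0,0]],[1,[0,0.001,0.186],[0,0,0]],[1,[0,0.001,0.186],[0,0,0]],[1,[0,0.001,0.186],[0,0,0]],[1,[0,0.001,0.186],[0,0,0]]], "newtons": 50}}

```text
t: 5.35
tcp_pos: [0.4955, -0.0226, 0.0349]
tool_rot: [180.0, -0.2, 0.2]
contact_force: [0.2, -0.8, 7.4]
opening: 0.0397
grip_force: 50.4
```

Request:
{"api": "send_rows", "payload": {"rows": [[1,[-0.02,0,0],[0,0,0]],[1,[-0.04,0,0],[0,0,0]],[1,[-0.06,0,0],[0,0,0]],[1,[-0.08,0,0],[0,0,0]],[1,[-0.09,0,0],[0,0,0]],[1,[-0.09,0,0],[0,0,0]],[1,[-0.09,0,-0.02],[0,0,0]],[1,[-0.09,0,-0.06],[0,0,0]],[1,[-0.09,0,-0.12],[0,0,0]],[1,[-0.09,0,-0.16],[0,0,0]]]}}

```text
t: 6.18
tcp_pos: [0.4489, -0.0225, 0.1156]
tool_rot: [180.0, -0.0, 0.2]
contact_force: [0.5, 0.5, -0.9]
opening: 0.0394
grip_force: 50.7
```

Run:
```python
from h import *
s=manip.observe(); print(s["t"],s["tcp_pos"],s["tool_rot"],s["opening"],s["contact_force"])
C=cams()
for n in C:
    u=proj(C[n],[s["tcp_pos"]])[0].astype(int); print(n,u)
    im=C[n]["image"][:,:,::-1]; x0,y0=u[0]-60,u[1]-55; print(x0,y0)
    cv2.imwrite(f"pics/{n}3.png",cv2.resize(im[y0:y0+90,x0:x0+120],None,fx=5,fy=5,interpolation=cv2.INTER_CUBIC))
go(at(BL,-.064,0,.12),-12.8)
```

```text
6.1833 [ 0.44893666 -0.02253119  0.1156273 ] [ 1.79997843e+02 -3.47038856e-02  2.44764653e-01] 0.03941608500370946 [ 0.48952829  0.49133193 -0.86200914]
top [280 224]
220 169
side [230 186]
170 131
[-0.0045, 0.5105, -0.0057] [0.0003, -0.0027, 0.1136]
```

View pics/side3.png

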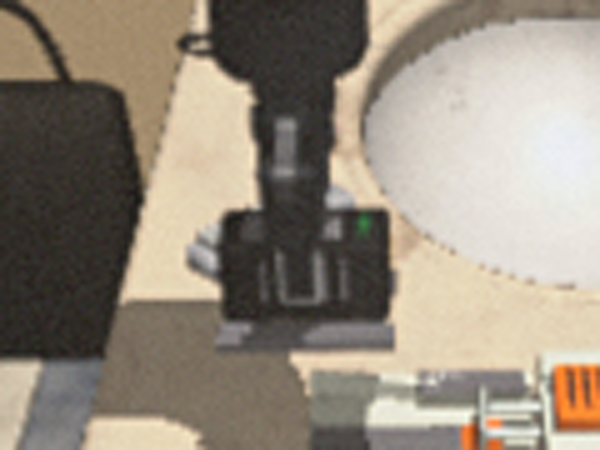

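The pack is level in the gripper and centred on the TCP to about 1 mm; its body spans 222–390 px, and the TCP projects to about 302. I'll carry it over to the blower entry.

Request:
{"api": "send_rows", "payload": {"rows": [[1,[-0.005,0.06,-0.01],[0,0,0]],[1,[-0.005,0.13,-0.01],[0,0,0.03]],[1,[-0.005,0.21,-0.01],[0,0,0.06]],[1,[-0.005,0.29,-0.01],[0,0,0.09]],[1,[-0.005,0.37,-0.01],[0,0,0.114]],[1,[-0.005,0.44,-0.01],[0,0,0.114]],[1,[-0.005,0.49,-0.01],[0,0,0.114]],[1,[-0.005,0.51,-0.01],[0,0,0.114]],[1,[-0.005,0.51,-0.01],[0,0,0.114]],[1,[-0.005,0.51,-0.01],[0,0,0.114]]]}}

```text
t: 7.12
tcp_pos: [0.4472, -0.2769, 0.1175]
tool_rot: [-179.9, 0.1, -12.9]
contact_force: [-0.0, 0.5, -2.4]
opening: 0.0395
grip_force: 51.0
```

Run:
```python
from h import *
s=manip.observe(); print(s["t"],s["tcp_pos"],s["tool_rot"],s["opening"],s["contact_force"])
go(at(BL,-.064,0,.04),-12.8)
```

```text
7.1167 [ 0.44716646 -0.27688234  0.11754997] [-1.79939558e+02  8.12503864e-02 -1.28583274e+01] 0.0394532855870349 [-0.01198682  0.52390102 -2.40675456]
[0.0053, 0.0013, 0.1551] [-0.0005, 0.0007, -0.0005]
```

Request:
{"api": "send_rows", "payload": {"rows": [[1,[0.005,0.001,0.06],[0,0,0]],[1,[0.005,0.001,0.11],[0,0,0]],[1,[0.005,0.001,0.13],[0,0,0]],[1,[0.005,0.001,0.14],[0,0,0]],[1,[0.005,0.001,0.147],[0,0,0]],[1,[0.005,0.001,0.152],[0,0,0]],[1,[0.005,0.001,0.157],[0,0,0]],[1,[0.005,0.001,0.161],[0,0,0]],[1,[0.005,0.001,0.164],[0,0,0]],[1,[0.005,0.001,0.164],[0,0,0]]]}}

```text
t: 7.95
tcp_pos: [0.4501, -0.2789, 0.0364]
tool_rot: [180.0, -0.0, -12.9]
contact_force: [0.3, -0.0, -1.3]
opening: 0.0393
grip_force: 50.8
```

Run:
```python
from h import *
s=manip.observe(); print(s["t"],s["tcp_pos"],s["tool_rot"],s["contact_force"],s["wrist_torque"])
go(at(BL,-.03,0,.035),-12.8)
C=cams()
im=C["side"]["image"][:,:,::-1]; cv2.imwrite(f"pics/side4.png",cv2.resize(im[220:340,190:350],None,fx=4.5,fy=4.5,interpolation=cv2.INTER_CUBIC))
```

```text
7.95 [ 0.45007065 -0.27890342  0.03643935] [ 1.79990645e+02 -1.85280909e-02 -1.28513716e+01] [ 0.32510829 -0.02031499 -1.25523685] [0.09473212 0.003739   0.02493814]
[0.0665, -0.0015, 0.0029] [0.0001, -0.0002, -0.0004]
```

View pics/side4.png

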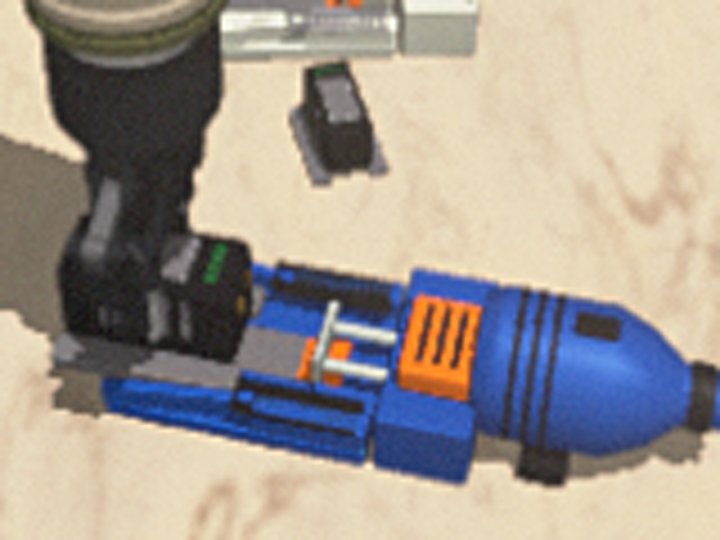

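The pack lies over the entry between the guides, its front just before the lips. Sliding on.

Request:
{"api": "send_rows", "payload": {"rows": [[1,[0.006,-0.001,0.002],[0,0,0]],[1,[0.012,-0.001,0.002],[0,0,0]],[1,[0.018,-0.001,0.002],[0,0,0]],[1,[0.024,-0.001,0.002],[0,0,0]],[1,[0.03,-0.001,0.002],[0,0,0]],[1,[0.037,-0.001,0.002],[0,0,0]],[1,[0.044,-0.001,0.002],[0,0,0]],[1,[0.052,-0.001,0.002],[0,0,0]],[1,[0.06,-0.001,0.002],[0,0,0]],[1,[0.066,-0.001,0.002],[0,0,0]]]}}

```text
t: 8.88
tcp_pos: [0.4829, -0.2857, 0.0353]
tool_rot: [180.0, -0.0, -12.8]
contact_force: [0.5, -0.2, -1.7]
opening: 0.0395
grip_force: 50.8
```

Run:
```python
from h import *
s=manip.observe(); print(s["t"],s["tcp_pos"],s["tool_rot"],s["contact_force"],s["wrist_torque"])
go(at(BL,0,0,.035),-12.8)
```

```text
8.8833 [ 0.48286289 -0.28574033  0.03534175] [ 1.79998739e+02 -1.45301513e-02 -1.28409600e+01] [ 0.54675694 -0.18192978 -1.66151991] [0.00189844 0.01096057 0.0416185 ]
[0.0595, -0.0003, 0.0007] [0.0, -0.0001, -0.0004]
```

Request:
{"api": "send_rows", "payload": {"rows": [[1,[0.01,0,0.001],[0,0,0]],[1,[0.018,0,0.001],[0,0,0]],[1,[0.026,0,0.001],[0,0,0]],[1,[0.034,0,0.001],[0,0,0]],[1,[0.042,0,0.001],[0,0,0]],[1,[0.05,0,0.001],[0,0,0]],[1,[0.056,0,0.001],[0,0,0]],[1,[0.061,0,0.001],[0,0,0]],[1,[0.064,0,0.001],[0,0,0]],[1,[0.064,0,0.001],[0,0,0]]]}}

```text
t: 9.72
tcp_pos: [0.5124, -0.2928, 0.035]
tool_rot: [180.0, 0.2, -12.9]
contact_force: [-8.5, 1.9, 8.8]
opening: 0.0393
grip_force: 52.0
```

Run:
```python
from h import *
s=manip.observe(); print(s["t"],s["tcp_pos"],s["tool_rot"],s["contact_force"],s["wrist_torque"])
go(at(BL,0,0,.035),-12.8)
```

```text
9.7167 [ 0.51238424 -0.29279437  0.03499969] [ 1.79990896e+02  1.74147580e-01 -1.28795239e+01] [-8.54758826  1.94412879  8.77352867] [ 0.57413669  1.64666385 -0.06958593]
[-0.0012, -0.0009, 0.0] [0.0001, 0.0015, -0.0007]
```

Request:
{"api": "send_rows", "payload": {"rows": [[1,[0.002,0,0],[0,0,0]],[1,[0.004,0,0],[0,0,0]],[1,[0.006,0,0],[0,0,0]],[1,[0.006,0,0],[0,0,0]],[1,[0.006,0,0],[0,0,0]]]}}

```text
t: 10.13
tcp_pos: [0.5149, -0.2934, 0.035]
tool_rot: [180.0, 0.2, -12.9]
contact_force: [-11.1, 3.3, 9.6]
opening: 0.0392
grip_force: 52.3
```

Run:
```python
from h import *
s=manip.observe(); print(s["t"],s["tcp_pos"],s["contact_force"],s["wrist_torque"])
go(at(BL,0,0,.035),-12.8)
```

```text
10.1333 [ 0.5148963  -0.29339916  0.03500057] [-11.05233125   3.3059084    9.60991036] [ 0.6872675   2.02189728 -0.0983704 ]
[-0.0064, -0.001, 0.0] [0.0001, 0.0018, -0.0008]
```

Request:
{"api": "send_rows", "payload": {"rows": [[1,[0.002,0,-0.001],[0,0,0]],[1,[0.004,0,-0.001],[0,0,0]],[1,[0.006,0,-0.001],[0,0,0]],[1,[0.006,0,-0.001],[0,0,0]],[1,[0.006,0,-0.001],[0,0,0]]]}}

```text
t: 10.55
tcp_pos: [0.5151, -0.2935, 0.0352]
tool_rot: [-180.0, 0.5, -12.9]
contact_force: [-23.4, 8.1, 20.9]
opening: 0.0395
grip_force: 53.5
```

Run:
```python
from h import *
s=manip.observe(); print(s["t"],s["tcp_pos"],s["contact_force"],s["wrist_torque"])
go(at(BL,0,0,.035),-12.8)
```

```text
10.55 [ 0.51514455 -0.2934547   0.03517832] [-23.36686633   8.07919009  20.88641513] [ 1.6890829   4.64944858 -0.08788024]
[-0.0069, -0.001, 0.0004] [-0.0001, 0.0047, -0.001]
```

Request:
{"api": "send_rows", "payload": {"rows": [[1,[-0.006,0,0],[0,0,0]],[1,[-0.012,0,0],[0,0,0]],[1,[-0.015,0,0],[0,0,0]],[1,[-0.017,0,0],[0,0,0]],[1,[-0.017,0,0],[0,0,0]],[1,[-0.017,0,0],[0,0,0]]]}}

```text
t: 11.05
tcp_pos: [0.5104, -0.2923, 0.035]
tool_rot: [180.0, 0.1, -12.9]
contact_force: [-6.1, 1.1, 0.5]
opening: 0.0392
grip_force: 51.0
```

Run:
```python
from h import *
s=manip.observe(); print(s["t"],s["tcp_pos"],s["contact_force"],s["wrist_torque"])
go(at(BL,0,0,.035),-12.8)
```

```text
11.05 [ 0.51040188 -0.29229549  0.03504291] [-6.11734729  1.13133771  0.52941321] [ 0.20286761  1.3049694  -0.0689884 ]
[0.0029, -0.0009, 0.0001] [0.0001, 0.0007, -0.0006]
```

Request:
{"api": "send_rows", "payload": {"rows": [[1,[-0.003,0,0],[0,0,0]],[1,[-0.006,0,0],[0,0,0]],[1,[-0.006,0,0],[0,0,0]],[1,[-0.006,0,0],[0,0,0]]]}}

```text
t: 11.38
tcp_pos: [0.51, -0.2921, 0.0353]
tool_rot: [180.0, -0.2, -12.8]
contact_force: [6.6, -4.1, -10.8]
opening: 0.0392
grip_force: 52.0
```

Run:
```python
from h import *
s=manip.observe(); print(s["t"],s["tcp_pos"],s["contact_force"],s["wrist_torque"])
go(at(BL,0,0,.035),-12.8)
C=cams()
im=C["side"]["image"][:,:,::-1]; cv2.imwrite(f"pics/side5.png",cv2.resize(im[220:340,190:350],None,fx=4.5,fy=4.5,interpolation=cv2.INTER_CUBIC))
```

```text
11.3833 [ 0.50997839 -0.29206293  0.03533466] [  6.55962076  -4.13202404 -10.82057739] [-0.73312396 -1.38523098 -0.31430766]
[0.0038, -0.0006, 0.0007] [0.0001, -0.0021, -0.0004]
```

View pics/side5.png

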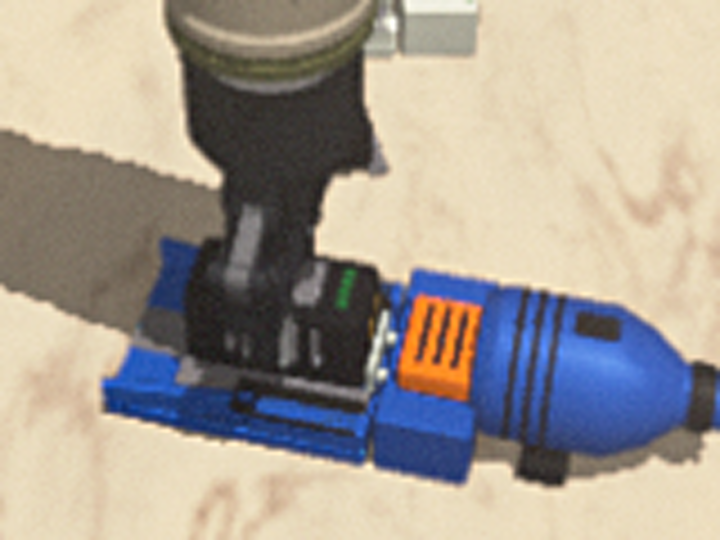

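The pull reversed the force to +6.6 N with only 0.4 mm of movement, so the catch holds the pack. In the picture it sits home against the ejector plate at (375,345). I'll unload, open and retreat.

Request:
{"api": "send_rows", "payload": {"rows": [[1,[0.004,0,0.001],[0,0,0]],[1,[0.004,0,0.001],[0,0,0]],[-1,[0.004,0,0.001],[0,0,0]],[-1,[0.004,0,0.001],[0,0,0]],[-1,[0.004,0,0.001],[0,0,0]],[-1,[0.004,0,0.001],[0,0,0]],[-1,[0.004,0,0.001],[0,0,0]],[-1,[0.004,0,-0.05],[0,0,0]],[-1,[0.004,0,-0.11],[0,0,0]],[-1,[0.004,0,-0.18],[0,0,0]]]}}

```text
t: 12.32
tcp_pos: [0.5092, -0.2914, 0.1251]
tool_rot: [-179.9, 0.1, -12.8]
contact_force: [0.9, -0.3, 0.2]
opening: 0.0853
grip_force: 0.0
```

Request:
{"api": "send_rows", "payload": {"rows": [[-1,[-0.06,0,-0.08],[0,0,0]],[-1,[-0.12,0.06,-0.12],[0,0,0]],[-1,[-0.16,0.12,-0.12],[0,0,0]],[-1,[-0.2,0.2,-0.12],[0,0,0]],[-1,[-0.2,0.28,-0.12],[0,0,0]],[-1,[-0.2,0.36,-0.12],[0,0,0]],[-1,[-0.2,0.4,-0.12],[0,0,0]],[-1,[-0.2,0.4,-0.12],[0,0,0]]]}}

```text
t: 12.98
tcp_pos: [0.3644, -0.4703, 0.185]
tool_rot: [179.9, 0.0, -13.3]
contact_force: [-0.7, -0.0, -0.5]
opening: 0.0855
grip_force: 0.0
```

Run:
```python
from h import *
C=cams()
a=C["top"]["image"][:,:,::-1][120:240,250:410]; b=C["side"]["image"][:,:,::-1][190:330,205:365]
cv2.imwrite("pics/fin.png",np.hstack([cv2.resize(a,(400,350),interpolation=cv2.INTER_CUBIC),cv2.resize(b,(400,350),interpolation=cv2.INTER_CUBIC)]))
s=manip.observe(); print(s["t"],s["tcp_pos"],s["contact_force"])
# expected lamp-end / body corners if home
c=[(x,y,.066) for x in(.043,-.043) for y in(.02,-.02)]
print(((proj(C["top"],pose(BL,c))-[250,120])*[2.5,350/120]).round(),((proj(C["side"],pose(BL,c))-[205,190])*[2.5,2.5]).round())
```

```text
13.0833 [ 0.36766162 -0.46532152  0.18501663] [-0.01552252  1.31817981 -0.73688317]
[[327. 186.]
 [366. 196.]
 [311. 281.]
 [350. 291.]] [[176. 219.]
 [166. 256.]
 [ 76. 201.]
 [ 63. 237.]]
```

View pics/fin.png

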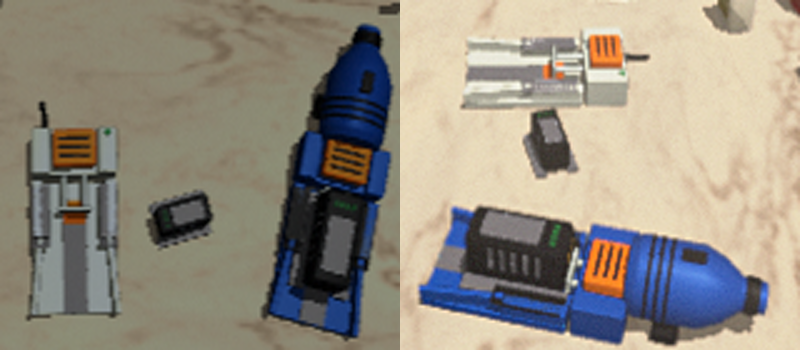

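The final view shows the pack seated on the blower. Its body corners, at top (362,197) and side (575,220), match the predicted home position. Both orange pads look up, the ejector has not pushed the pack back, and the arm is clear. I'm handing in.

```bash
python3 -c "
from rig import manip
print(manip.finish_job())"
```

```text
the job is handed in; nothing more can be done
None
```

The pack is off the charger and on the blower's rail, where the catch held it against a light pull-back test; I handed the job in at about 13 s, and no verdict came back.

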